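# Close a two-part wax mould and clamp it

### The job

Close the two-part aluminium mould: turn the loose half over, changing your grip by standing it on its end on the bench, and lay it face down on the fixed half, gently, with the pins in the holes and the two fill channels meeting at the same end. Then swing the red-handled hold-down arm over until its rubber foot rests on the back of the mould, and let go. Leave the other things on the bench where they are.

Things in the scene. Friction and masses are not known exactly. Their poses are not given: they have to be found in the camera images.
- loose_half: Loose mould half: aluminium block 56 wide (own x), 80 long (own y), 28 mm thick (own z), about 0.36 kg, on the bench, machined face up (+z). Origin: centre of its plain back. Grip it across the 56 mm width; it stands steadily on either 56 x 28 mm end. A grasp can turn it about a quarter turn (tool leaning 45 degrees one way, then the other): a half turn takes two grasps.
- loose_face (a point): Centre of the loose half's machined face, 28 mm from its back along own +z; same axes as loose_half. The face has a 26 mm ring cavity in the middle, two round pin holes, 12 mm wide and 12 mm deep, at own (x, y) = (16, -29) and (-16, 29) mm, and an 8 mm wide fill channel opening at the middle of the -y end.
- loose_fill_end (a point): Where the fill channel leaves the loose half: middle of the edge between its machined face and its -y end, 40 mm from loose_face.
- mould_base: Grey base plate, 84 (x) x 150 (y, -102 to 48) x 8 mm, fixed to the bench, with the fixed mould half on it. Origin on the bench under the mould's middle; z up, +y towards the fill channel's end. The hold-down arm's dark post stands at the other end: 38 mm wide, y = -79 to -53 mm, 93 mm high.
- fixed_face (a point): Centre of the fixed half's machined face, 36 mm above the bench, axes as mould_base. The half is 56 (x) x 80 mm (y), its upper 12 mm only 46 mm wide so that fingers pass beside it. Two steel pins, 9 mm thick, 9 mm high, cone-tipped, at (x, y) = (16, 29) and (-16, -29) mm. Closed, the loose half lies on it face down, own +y along this -y, own x along this x, back 64 mm above the bench.
- fixed_fill_end (a point): Where the 8 mm wide fill channel leaves the fixed half: 40 mm along +y from fixed_face.
- clamp_hinge (a point): Hinge of the steel hold-down arm, at (0, -66, 84) mm in mould_base; the arm turns about mould_base's x axis.
- clamp_handle (a point): Middle of the arm's red round grip, 16 mm thick and 42 mm long, 103 mm from the hinge. The grip lies along own y; own z is the outer side: up when the arm is closed, away from the mould when it stands open.
- hold_arm (a joint): Arm angle, rad: 0 = level, its rubber foot (66 mm from the hinge, underside 20 mm below the arm's centre line) just resting on a closed mould; 1.57 = upright; starts at 1.8 to 2.05, leaning away from the mould. Stiff hinge: the arm stays where it is left and moves with about 1 to 2 N on the grip's outer side (push with shut fingers). Stops at -0.15 if nothing is under it.
- torch_top (a point): Not handled: highest point of the fixed gas torch at the bench's right front corner, about 0.1 m in x and 0.04 m in y; keep the hand clear of it. Also a fixed lamp hangs over the bench's front edge: x = 0.17 to 0.37, y = -0.05 to 0.73 m, underside 0.755 m above the bench; a tall arm must keep its elbow clear of it, swung out to the right or low.
- amber_phial: Bystander: upright amber spray phial, 29 mm across, 83 mm high, behind the work; origin at its foot.
- brass_brush: Bystander: lying brass brush with a wooden handle, 155 mm long, 19 mm high.
- wax_puck: Bystander: brown wax puck, 43 mm across, 13 mm high.
- red_driver: Bystander: lying screwdriver with a dark red handle, 107 mm long, 28 mm high.
Mind the look-alikes: they are no part of the job. Leave any brown or purple look-alike of the loose_half alone.

How it is judged:
On the way, in this order (a step that is already met when the one before it is completed fails the run):
1. the loose half stands on an end on the bench, clear of the fixed half, and is let go ((angle between loose_half's own y axis and vertical below 0.12 rad or angle between loose_half's own y axis and vertical above 3.02 rad) and contact force between loose_half and the fingers below 0.1 N and linear speed of loose_half below 0.02 m/s and contact force between loose_half and mould_base below 0.1 N), for 0.2 s.
2. the loose half lies face down on the fixed half, pins in holes, fill channels together, while the hold-down arm is still open (distance between loose_face and fixed_face below 0.004 m and distance between loose_fill_end and fixed_fill_end below 0.006 m and value of joint hold_arm above 1.2 rad), for 0.2 s.
At the end, for the whole second after the job is handed in: The loose half lies face down on the fixed half (face centres within 4 mm, channel ends within 6 mm), at rest and released, and the hold-down arm is down with its foot on it (within 0.05 rad of level) (distance between loose_face and fixed_face below 0.004 m and distance between loose_fill_end and fixed_fill_end below 0.006 m and value of joint hold_arm between -0.05 and 0.05 rad and linear speed of loose_half below 0.01 m/s and contact force between each of loose_half, mould_base and the fingers below 0.1 N); the robot touches nothing.
It fails at once if the loose half slammed or pressed hard on the fixed half while it is laid down, with the hold-down arm still open (contact force between loose_half and mould_base above 60 N and value of joint hold_arm above 1.2 rad).
It fails at once if a bystander moved more than 25 mm (distance of any of amber_phial, brass_brush, wax_puck, red_driver from where it was at the start of the episode above 0.025 m).
It also fails if it takes over 72 s, if anything falls off the work surface, if the arm or the gripper's body presses on something with over 40 N, if the wrist force passes 120 N, or if a joint passes its speed limit or range.

### The arm

A 6-joint arm with a two-finger parallel gripper is mounted at the origin on a cart in front of the work surface, level with it; the furniture and walls round the work are solid. World frame = base frame: x ahead of the robot, y to its left, z up, the work surface at z = 0. Lengths are in m, angles in rad, forces in N, time in s.
With the tool pointing down it reaches from about 0.225 to 0.875 m from the base axis. Payload 3.4 kg.
Tool frame: the origin (TCP) lies at the very end of the fingers, on their centre line; the grasp point (between the pads) lies 19 mm behind it; z points along the fingers, y is the line along which they close (so a half turn about z gives the same grasp; the last joint's range is limited). The gripper opens to 85 mm and grips with 20 to 120 N. Pads are 22 mm wide; open, the fingers measure 114 mm over their backs; the gripper's body (76 mm by 85 mm) begins 54 mm behind the grasp point. The pads swing forward as they close: fully open they stand 13 mm farther back than shut.
Start: joints at [-1.4, 0.276, 1.505, -0, 1.361, -0.121], TCP at [0.165, -0.551, 0.21] pointing down, gripper open.
Joint ranges: [-2.89, 2.89], [-0.75, 2.08], [0.22, 2.7], [-1.18, 4.32], [0.11, 2.71], [-2.7, 2.7]. Speed limits (rad/s): [2.57, 2.57, 3.14, 3.14, 3.14, 3.14].

### API

Orientations are given as a unit quaternion [w, x, y, z].
In Python, from cell import robot, eoat, vision, sign_off gives the robot as it stands. Calls block until the motion is done:
- robot.move_ptp(position, orientation): joint-space move of the TCP to a pose.
- robot.line_to(position, max_speed=0.15, rotation=None): straight line of the TCP; rotation=None keeps the orientation; max_speed is the mean speed in m/s.
- robot.movej(angles): joint-space move.
- eoat.ungrasp() and eoat.grasp(strength=None): open the fingers fully, or close them until they stop; strength is the grip in N (None keeps the last).
- robot.wait(seconds).
- robot.ik(position, orientation): joint angles nearest the present ones, or None.
- robot.observe(): the state.
- vision.snapshot(name): name is "scene" or "top" or "wrist"; returns the picture (420x560x3 uint8, red, green, blue); there is no depth.
- vision.camera_params(name): a dict with "camera_matrix" (3x3 intrinsics, pixels), "R" (3x3) and "t" (3): a world point X has camera coordinates R X + t. Camera axes: x right, y down, z forward; pixel columns grow to the right and rows downward; lengths in m; the calibration is good to about 2 mm. A picture is of the moment at which its call begins: read the wrist's pose just before it. camera_params takes no time and is no camera call; for the wrist camera it gives the pose at the moment of the call.
A pose or a line that the arm cannot do raises robot.MotionError and nothing moves.
- sign_off(): hands the job in; it is judged then, once.
The state is a dict: "clock": time; "qpos": joint angles; "qd": joint speeds; "tau": joint torques, N m; "eef_pos": TCP position; "tcp_rot": TCP orientation; "contact_force": force on the tool from outside, world axes, zero at the start; "ft_torque": the same for the moment, N m; "grip_width": finger opening in m; "grip_force": force on a finger pad.
Only numpy, scipy, OpenCV 4.12 (cv2) and the standard library are available. Lean on these libraries where they do the work, as an engineer would, in place of code of your own. Each camera call takes 0.05 s, during which the arm holds its last target. There are 200 camera calls.

## Working session

There is one attempt and no reset: what is moved stays moved. The work goes in short steps, each a Python script; the robot and the scene stay as the last script left them, time stands still between calls to the robot, and variables do not carry over. Pictures are saved under pics/ and viewed, at most 10 in all, crops included, and the job is handed in when it is done.

```bash
ls; mkdir -p pics
python3 - <<'E'
from cell import robot,eoat,vision
import cv2,json
o=robot.observe();print(o)
for n in("scene","top"):
    cv2.imwrite(f"pics/{n}0.png",vision.snapshot(n)[:,:,::-1]);p=vision.camera_params(n);print(n,{k:__import__('numpy').round(v,4).tolist() for k,v in p.items()})
E
```

```text
pics
{'clock': 0.0, 'qpos': array([-1.39999484e+00,  2.76586791e-01,  1.50616058e+00, -3.18175502e-05,
        1.36067633e+00, -1.20996783e-01]), 'qd': array([ 1.66907781e-03,  1.09670167e-03,  2.43018673e-05,  1.63826514e-04,
        1.26477403e-03, -7.80361333e-04]), 'tau': array([-1.10584020e-03, -4.16766930e+01, -2.45803428e+01, -2.33079084e-05,
        1.10129084e-02,  3.03765589e-06]), 'eef_pos': array([ 0.16529962, -0.55012714,  0.20903348]), 'tcp_rot': array([-9.14856419e-04,  9.89374689e-01,  1.45385305e-01, -3.83474415e-05]), 'contact_force': array([-0.38380158,  0.11905192,  0.7703645 ]), 'ft_torque': array([ 0.00873487,  0.02600904, -0.00076245]), 'grip_force': 0.0, 'grip_width': 0.08536806170682684}
scene {'camera_matrix': [[436.7488, 0.0, 280.7179], [0.0, 436.7488, 217.7515], [0.0, 0.0, 1.0]], 'R': [[-0.6111, -0.7914, 0.0176], [-0.4242, 0.3086, -0.8514], [0.6683, -0.5277, -0.5243]], 't': [0.5198, 0.2962, 1.3202]}
top {'camera_matrix': [[393.5524, 0.0, 282.6496], [0.0, 393.5524, 209.5756], [0.0, 0.0, 1.0]], 'R': [[0.0246, -0.9997, -0.0012], [-0.9963, -0.0244, -0.0829], [0.0828, 0.0033, -0.9966]], 't': [0.1849, 0.6222, 1.1658]}
```

View pics/top0.png

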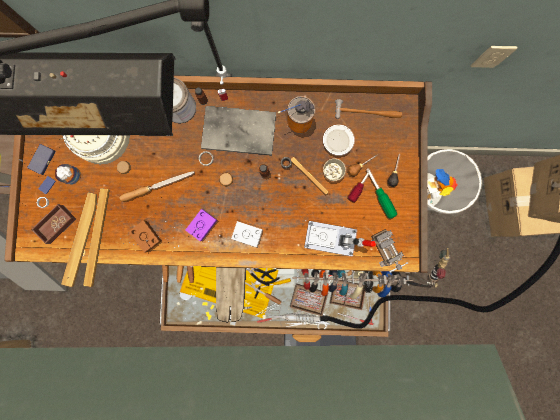

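View pics/scene0.png

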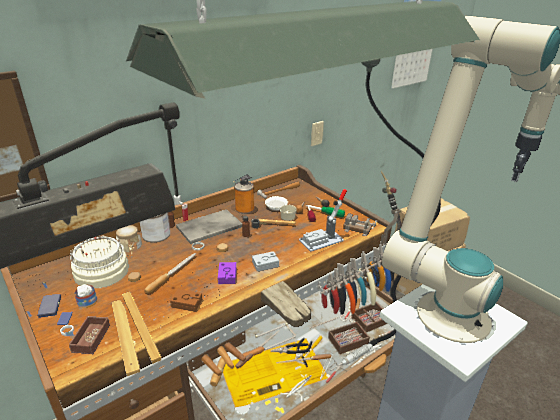

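Top view: the loose half is at about (248,234), the fixed half on its base plate is at (325,237), and the arm and post are near (350,240). The purple look-alike is at (201,224) and the brown one at (146,235). I'll zoom in on both views.

Run:
```python
import cv2,numpy as np
a=cv2.imread("pics/top0.png")[205:275,220:420];b=cv2.imread("pics/scene0.png")[180:280,240:400]
a=cv2.resize(a,None,fx=4,fy=4,interpolation=2);b=cv2.resize(b,None,fx=3.2,fy=3.2,interpolation=2)
c=np.zeros((600,800,3),np.uint8);c[:280]=a;c[280:600,:512]=b;cv2.imwrite("pics/z0.png",c)
```

```text
(no output)
```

View pics/z0.png

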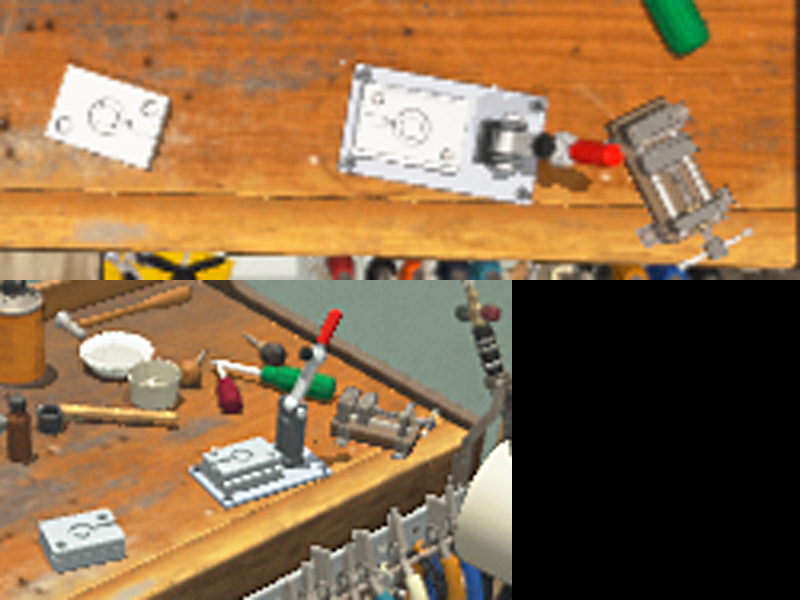

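The crops show these positions (top-view pixels, from crop/4 + offset):
- **Loose half:** top corners near (237,221), (263,229), (257,247) and (231,239). Its channel seems to be at the right (-y) end.
- **Base plate:** corners near (309,221), (357,229), (353,256) and (304,247), with the channel at the left end.
- **Hold-down arm:** leans right, with the red grip near (370,243).

Next I'll fit a simple kinematic model for lamp clearance and cast rays for rough poses.

```bash
cat > h.py <<'E'
from cell import robot,eoat,vision,sign_off
import numpy as np,cv2
from scipy.spatial.transform import Rotation as Ro
from scipy.optimize import least_squares
np.set_printoptions(precision=4,suppress=True)
def quat(R): x=Ro.from_matrix(R).as_quat(); return [x[3],x[0],x[1],x[2]]
def tool(yaw,lean,flip=False):
    """tool rotation: z axis (fingers) = down, leaned in the mould y-z plane towards +y' by lean; y (closing) along x'"""
    x,y=np.array([np.cos(yaw),np.sin(yaw),0]),np.array([-np.sin(yaw),np.cos(yaw),0])
    z=np.sin(lean)*y-np.cos(lean)*np.array([0,0,1]); c=-x if flip else x
    return np.c_[np.cross(c,z),c,z]
def plane(par,uv,z):
    K,R,t=par["camera_matrix"],par["R"],par["t"]; C=-R.T@t
    d=np.c_[np.atleast_2d(uv),np.ones(len(np.atleast_2d(uv)))]@np.linalg.inv(K).T@R
    return C+d*((z-C[2])/d[:,2])[:,None]
def proj(par,X):
    c=np.atleast_2d(X)@par["R"].T+par["t"]; p=c@par["camera_matrix"].T; return p[:,:2]/p[:,2:]
def parts(q,k):
    a,d,h,e,L1,f,L2,L3=k; E=lambda s,v:Ro.from_euler(s,v)
    r1=E('z',q[0]); el=np.array([a,d,h])+E('y',q[1]).apply([e,0,L1])
    w=el+E('y',q[1]+q[2]).apply([f,0,L2]); R=r1*E('y',q[1]+q[2])*E('z',q[3])*E('y',q[4])
    return r1.apply(el),r1.apply(w),r1.apply(w)+R.apply([0,0,L3])
E
python3 - <<'E'
from h import *
rng=np.random.default_rng(0);D=[]
for _ in range(40):
    p=[rng.uniform(.4,.65),rng.uniform(-.3,.4),rng.uniform(.1,.4)]
    q=robot.ik(p,quat(tool(rng.uniform(-1,1),rng.uniform(-.8,.8),rng.random()<.5)))
    if q is not None:D.append((p,np.array(q)))
s=least_squares(lambda k:np.concatenate([parts(q,k)[2]-p for p,q in D]),[0,0,.2,0,.5,0,.4,.25])
print(len(D),"k",s.x,"err",abs(s.fun).max());np.save("k.npy",s.x)
P=vision.camera_params("top")
L=plane(P,[(237,221),(263,229.2),(257.5,247.5),(231.5,239)],.028)
M=plane(P,[(309.5,221.2),(357,229.2),(353,255.7),(304.5,247.5)],.008)
for n,c in(("L",L),("M",M)):
    d=c[0]-c[1]+c[3]-c[2];print(n,c.mean(0),"sides",np.linalg.norm(np.diff(np.r_[c,c[:1]],axis=0),axis=1),"yaw",np.arctan2(-d[0],d[1]))
lm=L.mean(0);
for nm,p,yaw in(("L",lm,-.3),("M",M.mean(0),-.17)):
  for lean in(0,.785,-.785):
    for f in(0,1):
      for z in(.05,.2):
        q=robot.ik([p[0],p[1],z],quat(tool(yaw,lean,f)))
        print(nm,lean,f,z,None if q is None else (np.array(q),parts(q,s.x)[:2]))
E
```

```text
38 k [-0.      0.0694  0.1368 -0.      0.6297  0.0604  0.4211  0.3859] err 3.03700536941065e-10
L [0.5405 0.3047 0.028 ] sides [0.0823 0.0572 0.0823 0.0565] yaw -0.2849698144510434
M [0.5343 0.0503 0.008 ] sides [0.1473 0.0817 0.1496 0.0818] yaw -0.14250511732787685
L 0 0 0.05 (array([ 0.4012,  0.4655,  1.6311, -0.    ,  1.045 ,  0.7012]), (array([0.2331, 0.1743, 0.6995]), array([0.5405, 0.3047, 0.4359])))
L 0 0 0.2 (array([ 0.4012,  0.3497,  1.4202, -0.    ,  1.3717,  0.7012]), (array([0.1715, 0.1481, 0.7284]), array([0.5405, 0.3047, 0.5859])))
L 0 1 0.05 (array([ 0.4012,  0.4655,  1.6311, -0.    ,  1.045 , -2.4404]), (array([0.2331, 0.1743, 0.6995]), array([0.5405, 0.3047, 0.4359])))
L 0 1 0.2 (array([ 0.4012,  0.3497,  1.4202, -0.    ,  1.3717, -2.4404]), (array([0.1715, 0.1481, 0.7284]), array([0.5405, 0.3047, 0.5859])))
L 0.785 0 0.05 (array([-0.0552,  0.444 ,  2.1019,  1.2146,  0.8208, -0.7318]), (array([0.2739, 0.0544, 0.7054]), array([0.4599, 0.0441, 0.323 ])))
L 0.785 0 0.2 (array([-0.0552,  0.2168,  1.9262,  0.9389,  1.0157, -0.2846]), (array([0.1391, 0.0618, 0.7518]), arra
[... 1601 characters left out ...]
1.7773,  0.7226,  1.4454,  2.5166]), (array([ 0.2029, -0.0432,  0.7354]), array([ 0.4882, -0.2185,  0.473 ])))
M -0.785 0 0.05 (array([ 0.3977,  0.6413,  1.6329, -0.6491,  1.4024,  0.8602]), (array([0.3204, 0.2099, 0.6414]), array([0.5805, 0.3192, 0.323 ])))
M -0.785 0 0.2 (array([ 0.3977,  0.4873,  1.4852, -0.6404,  1.6441,  0.6792]), (array([0.2449, 0.1782, 0.6932]), array([0.5805, 0.3192, 0.473 ])))
M -0.785 1 0.05 (array([ 0.3977,  0.6413,  1.6329, -0.6491,  1.4024, -2.2814]), (array([0.3204, 0.2099, 0.6414]), array([0.5805, 0.3192, 0.323 ])))
M -0.785 1 0.2 (array([ 0.3977,  0.4873,  1.4852, -0.6404,  1.6441, -2.4624]), (array([0.2449, 0.1782, 0.6932]), array([0.5805, 0.3192, 0.473 ])))
```

Run:
```python
from h import *
k=np.load("k.npy");P=vision.camera_params("scene");o=robot.observe()
e,w,t=parts(o["qpos"],k);print("elbow",e,"px",proj(P,[e,w,t]),"px/m",436.7/((P["R"]@e+P["t"])[2]))
r1=Ro.from_euler('z',o["qpos"][0]);a=r1.apply([0,1,0])
im=cv2.imread("pics/scene0.png")
for s,c in((-.07,(255,0,0)),(0,(0,255,0)),(.07,(0,0,255))):
    u=proj(P,e+s*a)[0];cv2.circle(im,tuple(int(v) for v in u),2,c,-1);
for x,y in((.17,-.05),(.37,-.05)):
    u=proj(P,[x,y,.755])[0];print("lamp corner",u);cv2.circle(im,tuple(int(v) for v in u),2,(255,0,255),-1)
cv2.imwrite("pics/elb.png",cv2.resize(im[0:260,370:560],None,fx=2.3,fy=2.3,interpolation=2))
g=np.array([.5405,.3047,.025])
for ln in(.6,.785,.95,1.05):
  for back in(0,.06,.12):
    R=tool(-.285,ln);p=g+R[:,2]*(.019-back)
    for f in(0,1):
      q=robot.ik(p,quat(tool(-.285,ln,f)))
      if q is not None: print(ln,back,f,np.array(q),"elbow",parts(q,k)[0])
```

```text
elbow [ 0.0976 -0.1576  0.7426] px [[522.7001  45.3405]
 [548.7909  78.1436]
 [513.2434 184.7516]] px/m 404.6158497259778
lamp corner [473.0801  39.6105]
lamp corner [407.0649  28.5568]
0.6 0 0 [ 0.0751  0.4648  2.0273  0.9981  0.6799 -0.4505] elbow [0.2763 0.0904 0.6997]
0.6 0 1 [0.0751 0.4648 2.0273 0.9981 0.6799 2.6911] elbow [0.2763 0.0904 0.6997]
0.6 0.06 0 [ 0.0084  0.3688  2.0128  0.8762  0.7803 -0.3554] elbow [0.2264 0.0713 0.7242]
0.6 0.12 0 [-0.0618  0.28    1.9825  0.7806  0.8986 -0.2843] elbow [0.178  0.0585 0.742 ]
0.785 0 0 [-0.0291  0.5233  2.1128  1.3052  0.7876 -0.8485] elbow [0.3166 0.0602 0.6822]
0.785 0 1 [-0.0291  0.5233  2.1128  1.3052  0.7876  2.293 ] elbow [0.3166 0.0602 0.6822]
0.785 0.06 0 [-0.1196  0.4311  2.1117  1.1613  0.8633 -0.7503] elbow [0.2696 0.0375 0.7089]
0.785 0.06 1 [-0.1196  0.4311  2.1117  1.1613  0.8633  2.3913] elbow [0.2696 0.0375 0.7089]
0.785 0.12 0 [-0.2143  0.3443  2.0934  1.0338  0.9624 -0.6653] elbow [0.2224 0.0226 0.7295]
0.785 0.12 1 [-0.2143  0.3443  2.0934  1.0338  0.9624  2.4763] elbow [0.2224 0.0226 0.7295]
0.95 0 0 [-0.1124  0
[... 383 characters left out ...]
.1925  1.0639 -0.9686] elbow [ 0.2814 -0.0241  0.7039]
0.95 0.12 1 [-0.3338  0.4498  2.1729  1.1925  1.0639  2.173 ] elbow [ 0.2814 -0.0241  0.7039]
1.05 0 0 [-0.1561  0.672   2.2007  1.5422  1.0364 -1.2597] elbow [0.3981 0.0076 0.6296]
1.05 0 1 [-0.1561  0.672   2.2007  1.5422  1.0364  1.8819] elbow [0.3981 0.0076 0.6296]
1.05 0.06 0 [-0.2742  0.6021  2.2147  1.3996  1.0764 -1.1998] elbow [ 0.3621 -0.0298  0.6558]
1.05 0.06 1 [-0.2742  0.6021  2.2147  1.3996  1.0764  1.9418] elbow [ 0.3621 -0.0298  0.6558]
1.05 0.12 0 [-0.3949  0.5339  2.2097  1.2562  1.1354 -1.1319] elbow [ 0.3225 -0.0592  0.6789]
1.05 0.12 1 [-0.3949  0.5339  2.2097  1.2562  1.1354  2.0097] elbow [ 0.3225 -0.0592  0.6789]
```

View pics/elb.png

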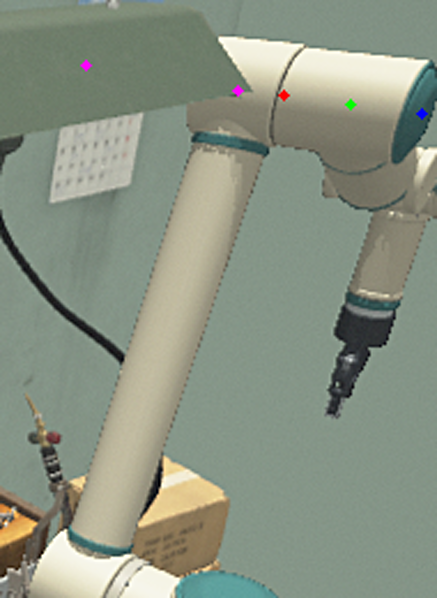

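The green dot sits on the elbow drum, about 0.057 m in radius, and the upper arm is on its left. So the elbow centre must stay below about 0.685 m under the lamp. I'll lower the elbow first, swing round, and look at the mould from close by.

```bash
cat >> h.py <<'E'
K8=np.load("k.npy")
def elbow(p,R):
    for r in(R,R@np.diag([-1.,-1,1])):
        q=robot.ik(p,quat(r))
        if q is not None: return parts(q,K8)[0],np.array(q)
    return None,None
def st(): 
    o=robot.observe(); print("t %.1f"%o["clock"],"tcp",o["eef_pos"],"F",o["contact_force"],"grip %.4f %.1f"%(o["grip_width"],o["grip_force"]),"q",o["qpos"]); return o
def shot(n):
    p=vision.camera_params("wrist") if n[:1]=="w" else vision.camera_params("top")
    im=vision.snapshot("wrist" if n[:1]=="w" else "top"); cv2.imwrite(f"pics/{n}.png",im[:,:,::-1]); np.savez(f"pics/{n}.npz",**p); return im,p
E
python3 - <<'E'
from h import *
robot.movej([-1.4,.6,.9,0,1.6,-.12]);robot.movej([.4,.6,.9,0,1.6,.6]);st()
for ln in (-.5,-.6,-.785):
  for z in(.1,.14,.18):
    R=tool(-.15,ln);c=np.array([.538,.077,.036]);p=c-R[:,2]*z;print(ln,z,*elbow(p,R))
R=tool(-.15,-.6);p=np.array([.538,.077,.036])-R[:,2]*.13
robot.move_ptp(p,quat(R));st();im,par=shot("w1");print(par["R"],par["t"],par["camera_matrix"],-par["R"].T@par["t"])
E
```

```text
t 5.3 tcp [0.7064 0.3732 0.2405] F [ 0.935  -0.6176 -0.096 ] grip 0.0849 0.0 q [ 0.3992  0.6     0.9    -0.0002  1.6     0.6   ]
-0.5 0.1 [0.2431 0.1735 0.6955] [ 0.3855  0.4794  1.5288 -0.4302  1.4201  0.6633]
-0.5 0.14 [0.2322 0.1768 0.6991] [ 0.4106  0.4669  1.4551 -0.419   1.5082  0.6488]
-0.5 0.18 [0.2243 0.1807 0.7011] [ 0.4349  0.4599  1.3755 -0.4114  1.5967  0.6351]
-0.6 0.1 [0.2617 0.1994 0.6782] [ 0.4386  0.5361  1.4949 -0.4908  1.485   0.7259]
-0.6 0.14 [0.2522 0.2045 0.6807] [ 0.466   0.528   1.4185 -0.479   1.5714  0.7086]
-0.6 0.18 [0.2455 0.2104 0.6816] [ 0.4923  0.5253  1.3361 -0.4711  1.6585  0.6918]
-0.785 0.1 [0.2961 0.2491 0.6384] [ 0.519   0.6491  1.4329 -0.5881  1.607   0.8168]
-0.785 0.14 [0.2885 0.2579 0.6384] [ 0.5491  0.6492  1.3514 -0.5762  1.6898  0.7944]
-0.785 0.18 [0.2833 0.2675 0.6364] [ 0.5777  0.6545  1.2634 -0.5691  1.7736  0.7715]
t 6.4 tcp [0.5503 0.1503 0.1438] F [-0.2237 -0.4037 -0.0233] grip 0.0854 0.0 q [ 0.4591  0.5293  1.4357 -0.4812  1.5491  0.7128]
[[ 0.9888 -0.1493  0.0021]
 [-0.0938 -0.6103  0.7866]
 [-0.1161 -0.778  -0.6174]] [-0.5218  0.0545  0.4501] [[316.0839   0.     277.3396]
 [  0.     316.0839 214.023 ]
 [  0.       0.       1.    ]] [0.5733 0.3055 0.2362]
```

View pics/w1.png

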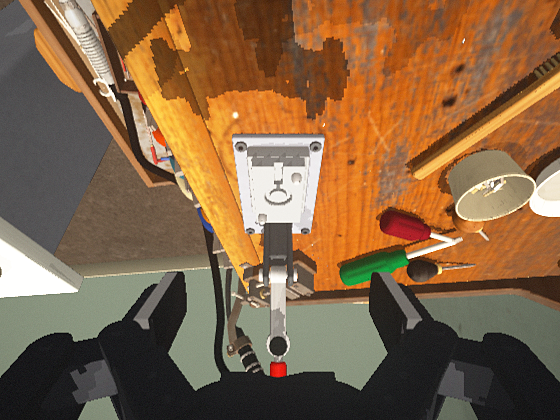

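The close view shows the base plate with corners near (233,136) and (322,138). Pins are at (297,178) and (263,217), the channel is at the top (+y) end near (278,168), and the post and arm are below. I'll enlarge this for exact corners.

Run:
```python
import cv2
a=cv2.imread("pics/w1.png")[125:245,225:335];cv2.imwrite("pics/w1z.png",cv2.resize(a,None,fx=5,fy=5,interpolation=cv2.INTER_NEAREST))
```

```text
(no output)
```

View pics/w1z.png

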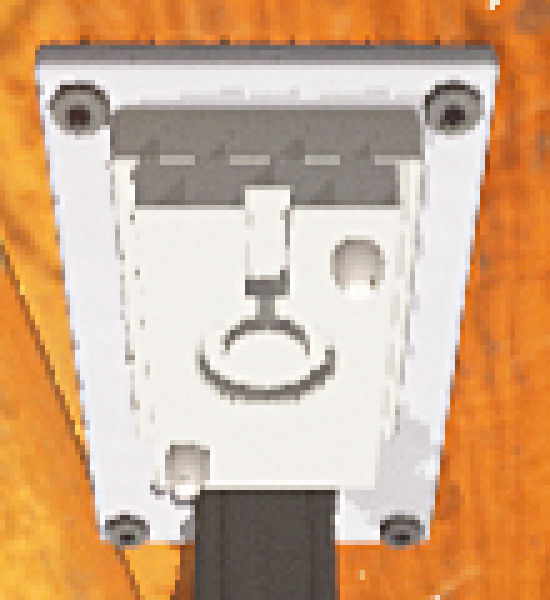

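```bash
cat > fit.py <<'E'
from h import *
def fitpose(par,c,loc,z):
    """2-D pose from pixels c whose local xy is loc at heights z (m)"""
    X=np.vstack([plane(par,[u],h)[0] for u,h in zip(c,z)])[:,:2]
    f=lambda s:(np.array([s[0],s[1]])+loc@np.array([[np.cos(s[2]),np.sin(s[2])],[-np.sin(s[2]),np.cos(s[2])]])-X).ravel()
    s=least_squares(f,[*X.mean(0),0],loss='soft_l1',f_scale=.002);return s.x,f(s.x).reshape(-1,2)
E
python3 - <<'E'
from fit import *
par=dict(np.load("pics/w1.npz"))
c=np.array([(40,62),(498,62),(100,541),(428,541),(133,207),(401,207),(378,490),(268.5,207)])/5-.4+[225,125]
loc=np.array([(-42,48),(42,48),(-42,-102),(42,-102),(-23,40),(23,40),(23,-40),(0,40)])/1e3
s,r=fitpose(par,c,loc,[.008]*4+[.036]*4);print("wrist",s,"\n",r*1e3)
p=vision.camera_params("top")
s2,r=fitpose(p,[(309.5,221.2),(357,229.2),(353,255.7),(304.5,247.5)],np.array([(42,48),(42,-102),(-42,-102),(-42,48)])/1e3,[.008]*4);print("top",s2,r*1e3)
# handle: red in wrist & top -> triangulate
T=vision.snapshot("top");W=cv2.imread("pics/w1.png")[:,:,::-1]
def red(im,box):
    x0,x1,y0,y1=box;a=im[y0:y1,x0:x1].astype(int);m=(a[...,0]>130)&(a[...,1]<60)&(a[...,2]<60);y,x=np.nonzero(m);return np.array([x.mean()+x0,y.mean()+y0]),m.sum(),(x.min()+x0,x.max()+x0,y.min()+y0,y.max()+y0)
print(red(T,(345,385,230,260)),red(W,(260,300,350,385)))
S=vision.snapshot("scene");sc=red(S,(335,350,185,206));print(sc)
ps=vision.camera_params("scene")
M=lambda q:q["camera_matrix"]@np.c_[q["R"],q["t"]]
h=cv2.triangulatePoints(M(p),M(ps),red(T,(345,385,230,260))[0],sc[0])[:,0];h=h[:3]/h[3];print("handle",h,proj(p,h),proj(ps,h))
x,y,a=s;d=h[:2]-[x,y];loc=np.array([np.cos(a)*d[0]+np.sin(a)*d[1],-np.sin(a)*d[0]+np.cos(a)*d[1]]);print("in mould",loc,"rel hinge",loc[1]+.066,h[2]-.084,"angle",np.arctan2(h[2]-.084,loc[1]+.066),"rad",np.hypot(h[2]-.084,loc[1]+.066))
E
```

```text
wrist [ 0.5404  0.08   -0.1539] 
 [[-1.3172 -0.1821]
 [ 0.902  -0.7199]
 [-0.4818 -0.6126]
 [ 0.5184 -0.846 ]
 [ 0.3588  0.3042]
 [ 0.284   0.222 ]
 [-0.4748  1.9726]
 [ 0.0722  0.3012]]
top [ 0.5383  0.0771 -0.1461] [[ 1.6345  1.5351]
 [ 0.7359 -1.0904]
 [-1.4681 -0.3083]
 [-0.8378  0.0443]]
(array([368.5294, 242.8824]), np.int64(68), (np.int64(363), np.int64(375), np.int64(240), np.int64(246))) (array([277.5734, 369.3716]), np.int64(218), (np.int64(270), np.int64(285), np.int64(362), np.int64(376)))
(array([342.5429, 194.4286]), np.int64(35), (np.int64(339), np.int64(345), np.int64(190), np.int64(199)))
handle [ 0.5228 -0.0277  0.1772] [[368.4873 242.8427]] [[342.577 194.426]]
in mould [-0.0009 -0.1091] rel hinge -0.04312943530671301 0.09317115164845811 angle 2.0043304606055594 rad 0.10266942918598468
```

Two independent checks agree. The handle triangulates to 102.7 mm from the hinge (given as 103), with the arm at 2.00 rad. The mould pose is (0.540, 0.080), yaw -0.154. Now I'll plan the waypoints and check the elbow.

```bash
cat >> h.py <<'E'
def gp(g,yaw,lean,flip=False):
    R=tool(yaw,lean,flip); return np.asarray(g)+.019*R[:,2],R
A0,A1=np.array([.5302,.0148,.084]),np.array([.5187,-.037,.198])   # hold-down arm open, hinge to grip end
def segd(a,b,c,d):
    s=np.linspace(0,1,40); return np.linalg.norm((a+s[:,None]*(b-a))[:,None]-(c+s[:,None]*(d-c))[None],axis=2).min()
def chk(q0,q1):
    e=[];d=[];z=[]
    for s in np.linspace(0,1,21):
        E,W,T=parts(q0+s*(q1-q0),K8); e.append(E[2]); z.append(T[2]); d.append((segd(W,T,A0,A1),segd(E,W,A0,A1)))
    return "elbow %.3f"%max(e),"armdist",np.min(d,0),"tipz %.3f"%min(z)
E
python3 - <<'E'
from h import *
L=np.array([.5405,.3047]);yl=-.285;yv=np.array([-np.sin(yl),np.cos(yl)])
q0=np.array(robot.observe()["qpos"])
g=np.r_[L-.006*yv,.023]
for ln in(.9,1.0):
  for b in(0,.08):
    p,R=gp(g,yl,ln);E,q=elbow(p-b*R[:,2],R);print(ln,b,E,q,chk(q0,q))
for S in((.6,.33),(.64,.30),(.64,.34)):
  for y in(-.285,0,.3):
    for ln,z in((1.,.1),(.67,.045),(.67,.07),(.3,.1),(0,.1),(-.3,.1),(-.57,.046),(-.9,.1)):
      p,R=gp([*S,z],y,ln);E,q=elbow(p,R);print(S,y,ln,z,E,q)
E
```

```text
0.9 0 [0.3515 0.034  0.6628] [-0.1015  0.5821  2.1625  1.4309  0.8911 -1.0602] ('elbow 0.680', 'armdist', array([0.1006, 0.1006]), 'tipz 0.010')
0.9 0.08 [ 0.2933 -0.0008  0.6983] [-0.2415  0.4696  2.1654  1.2365  0.9763 -0.9458] ('elbow 0.698', 'armdist', array([0.1006, 0.1245]), 'tipz 0.031')
1.0 0 [0.3834 0.0129 0.641 ] [-0.1483  0.6425  2.1929  1.5067  0.9887 -1.2052] ('elbow 0.680', 'armdist', array([0.0785, 0.0785]), 'tipz 0.009')
1.0 0.08 [ 0.3309 -0.0302  0.6762] [-0.3014  0.5422  2.2026  1.3134  1.0553 -1.1106] ('elbow 0.680', 'armdist', array([0.0797, 0.0913]), 'tipz 0.025')
(0.6, 0.33) -0.285 1.0 0.1 [0.3241 0.0469 0.6791] [-0.0697  0.5332  2.0042  1.3797  0.9923 -0.8462]
(0.6, 0.33) -0.285 0.67 0.045 [0.3007 0.093  0.6866] [ 0.0777  0.5093  1.9019  1.0173  0.7512 -0.418 ]
(0.6, 0.33) -0.285 0.67 0.07 [0.2807 0.0915 0.6973] [ 0.0777  0.4731  1.8802  0.967   0.7829 -0.3481]
(0.6, 0.33) -0.285 0.3 0.1 [0.2413 0.1372 0.7062] [0.2642 0.441  1.6323 0.3191 0.9332 0.3755]
(0.6, 0.33) -0.285 0 0.1 [0.2623 0.1867 0.6824] [ 0.4013  0.5228  1.4366 -0.      1.1821  0.6863]
(0.6, 0.33)
[... 5868 characters left out ...]
7057]
(0.64, 0.34) 0.3 0.67 0.045 [0.3958 0.0991 0.6214] [ 0.0744  0.6927  1.4819  0.6962  1.2338 -0.5545]
(0.64, 0.34) 0.3 0.67 0.07 [0.383  0.0982 0.6318] [ 0.0744  0.6663  1.4625  0.6866  1.269  -0.5238]
(0.64, 0.34) 0.3 0.3 0.1 [0.3156 0.1489 0.6656] [ 0.2407  0.5741  1.3842  0.3197  1.2188 -0.1757]
(0.64, 0.34) 0.3 0 0.1 [0.2917 0.1958 0.664 ] [ 0.3924  0.5786  1.3314 -0.      1.2316  0.0924]
(0.64, 0.34) 0.3 -0.3 0.1 [0.2832 0.2498 0.6454] [ 0.538   0.6305  1.2738 -0.3009  1.3213  0.3251]
(0.64, 0.34) 0.3 -0.57 0.046 [0.3019 0.3166 0.595 ] [ 0.6499  0.7559  1.2721 -0.5445  1.3637  0.5329]
(0.64, 0.34) 0.3 -0.9 0.1 [0.294  0.3702 0.5585] [ 0.7523  0.837   1.1638 -0.7831  1.6229  0.6117]
```

Run:
```python
from h import *
L=np.array([.5405,.3047]);yl=-.285;yv=np.array([-np.sin(yl),np.cos(yl)])
q0=np.array(robot.observe()["qpos"]);g=np.r_[L-.006*yv,.023]
p,R=gp(g,yl,1.0);E,q1=elbow(p-.08*R[:,2],R)
v=(q0+q1)/2+np.array([0,.06,-.25,0,0,0])
for a,b in((q0,v),(v,q1)):
    print(chk(a,b),[parts(a+s*(b-a),K8)[2] for s in(0,.25,.5,.75,1)])
robot.movej(v);robot.movej(q1);o=st();im,par=shot("w2")
# white loose-half contour
m=((im.min(2)>150)).astype(np.uint8);n,lab,sta,cen=cv2.connectedComponentsWithStats(m)
for i in range(1,n):
    if sta[i,4]>400: print(sta[i],cen[i])
print(proj(par,np.r_[L,.028]))
```

```text
('elbow 0.680', 'armdist', array([0.1461, 0.2753]), 'tipz 0.032') [array([0.5503, 0.1502, 0.1439]), array([0.5244, 0.1694, 0.0898]), array([0.5112, 0.2   , 0.0541]), array([0.5167, 0.2343, 0.0359]), array([0.5437, 0.2634, 0.0329])]
('elbow 0.676', 'armdist', array([0.0673, 0.0837]), 'tipz 0.032') [array([0.5437, 0.2634, 0.0329]), array([0.5168, 0.2792, 0.0338]), array([0.509 , 0.286 , 0.0426]), array([0.5147, 0.2772, 0.052 ]), array([0.5244, 0.2497, 0.056 ])]
t 8.3 tcp [0.5251 0.2504 0.0566] F [1.0101 0.8559 0.1881] grip 0.0853 0.0 q [-0.2993  0.5415  2.1999  1.3123  1.0559 -1.1092]
[ 237  173   82   86 5543] [277.468  215.2387]
[134 272  43  56 699] [153.7124 299.2861]
[379 272  43  57 695] [401.1237 299.3885]
[[277.1814 213.7873]]
```

View pics/w2.png

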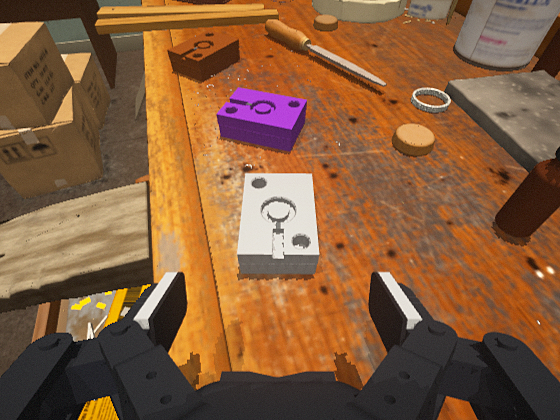

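The loose half is centred at (277,215), as predicted at (277,214). Its channel is at the near (-y) end and both holes are visible; the puck is at (413,140) and the phial at the right edge. I'll refine the pose, move in and grip.

Run:
```python
from fit import *
par=dict(np.load("pics/w2.npz"))
s,r=fitpose(par,[(247.5,174),(313,173),(316,254.5),(238,254.5)],np.array([(-28,40),(28,40),(28,-40),(-28,-40)])/1e3,[.028]*4);print(s,r*1e3)
L,yl=s[:2],s[2];yv=np.array([-np.sin(yl),np.cos(yl)])
if np.linalg.norm(L-[.5405,.3047])<.008 and abs(yl+.285)<.06:
    g=np.r_[L-.006*yv,.023];p,R=gp(g,yl,1.0)
    robot.line_to(p-.05*R[:,2],.1,quat(R));st();robot.line_to(p,.06);st();eoat.grasp(80);st()
    np.save("loose.npy",s)
```

```text
[ 0.543   0.3083 -0.2993] [[-0.599   1.33  ]
 [-0.4636 -1.0814]
 [ 2.0845 -0.9916]
 [-0.4272  0.7869]]
t 8.8 tcp [0.5336 0.2784 0.0397] F [-0.3011  0.1626  0.3809] grip 0.0855 0.0 q [-0.2317  0.5784  2.2081  1.4102  1.0171 -1.1513]
t 9.8 tcp [0.5459 0.3178 0.0128] F [0.0522 0.2693 0.4045] grip 0.0854 0.0 q [-0.1381  0.6417  2.1971  1.5321  0.9813 -1.2089]
t 10.2 tcp [0.546  0.3177 0.0134] F [-1.354  -4.8369  5.2968] grip 0.0532 82.8 q [-0.1387  0.6411  2.1972  1.5321  0.9823 -1.2089]
```

```bash
cat >> h.py <<'E'
from scipy.spatial.transform import Slerp
def pathmax(poses):
    m=[]
    for (p0,R0),(p1,R1) in zip(poses,poses[1:]):
        sl=Slerp([0,1],Ro.from_matrix([R0,R1]))
        for s in np.linspace(0,1,6):
            E,q=elbow(p0+s*(p1-p0),sl(s).as_matrix()); m.append(-1 if E is None else E[2])
    return np.array(m)
def cur():
    o=robot.observe(); w=o["tcp_rot"]; return o["eef_pos"],Ro.from_quat([w[1],w[2],w[3],w[0]]).as_matrix()
def run(poses,v):
    for p,R in poses: robot.line_to(p,v,quat(R))
E
python3 - <<'E'
from h import *
s=np.load("loose.npy");c=cur();yl=s[2];S=[.62,.31]
g0=c[0]-.019*c[1][:,2]
W=[gp(g0+[.005,0,.012],yl,1.0),gp([.60,.31,.06],-.05,.7),gp([*S,.08],.2,.35),gp([*S,.085],.3,-.1),gp([*S,.06],.3,1.0-np.pi/2)]
m=pathmax([c]+W);print(m,m.max(),m.min())
if m.max()<.69 and m.min()>0: run(W,.12);st()
E
```

```text
[0.6415 0.6434 0.6452 0.647  0.6488 0.6505 0.6505 0.6619 0.6694 0.6737
 0.6756 0.6754 0.6754 0.678  0.6792 0.6792 0.6782 0.6762 0.6762 0.6779
 0.6782 0.6772 0.6748 0.6711 0.6711 0.6647 0.6563 0.646  0.6338 0.6194] 0.6792214258700812 0.6194242187966863
t 13.0 tcp [0.6232 0.2987 0.0433] F [ 1.3061  0.1671 -4.5905] grip 0.0532 84.7 q [ 0.6316  0.6976  1.3619 -0.5513  1.33    0.5358]
```

Run:
```python
from h import *
p,R=cur();robot.wait(.2);f0=robot.observe()["contact_force"][2]
p=p.copy();robot.line_to([p[0],p[1],.034],.06)
z=.034
while z>.022:
    z-=.001;robot.line_to([p[0],p[1],z],.02);f=robot.observe()["contact_force"][2]
    if f-f0>4: break
print(z,f0,f);st();shot("w3")
cv2.imwrite("pics/s3.png",cv2.resize(vision.snapshot("scene")[170:290,200:360,::-1],None,fx=4,fy=4,interpolation=2))
```

```text
0.03 -4.020515998545392 1.0377338607079292
t 14.5 tcp [0.6233 0.2988 0.0309] F [-1.744   2.0253  1.0377] grip 0.0529 85.2 q [ 0.633   0.7089  1.3747 -0.5576  1.3085  0.5505]
```

View pics/s3.png

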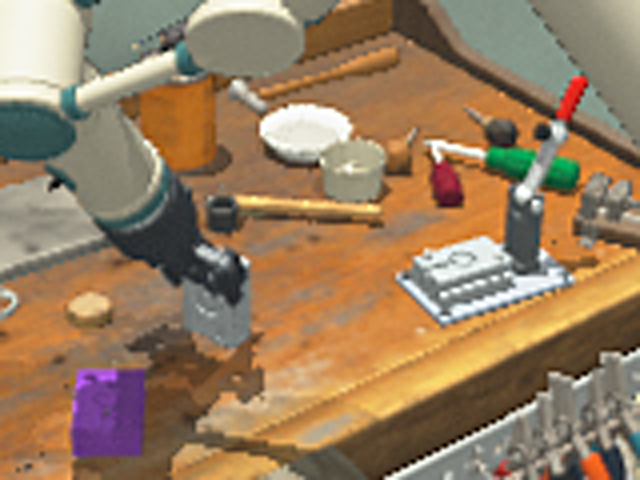

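The block stands upright on its end, held by the gripper, and contact came at the expected height (TCP z 0.030). Now I'll release it, swing the open fingers over in place to the other lean, and regrip.

Run:
```python
from h import *
eoat.ungrasp();robot.wait(.4);c=cur();st();g1=c[0]-.019*c[1][:,2];print("g1",g1)
ps=.3;y=np.array([-np.sin(ps),np.cos(ps),0])
l2=np.pi/2-.9
gu=g1.copy();gu[2]=.058
g2=g1-.011*y;g2[2]=.045
g2u=g2.copy();g2u[2]=.056
W=[gp(gu,ps,1-np.pi/2),gp(g2u,ps,0.),gp(g2u,ps,l2),gp(g2,ps,l2)]
m=pathmax([c]+W);print(m.max(),m.min())
if m.max()<.69 and m.min()>0:
    run(W,.08);st();shot("w4")
    np.save("g2.npy",g2)
    T,par=shot("t4")
```

```text
t 15.4 tcp [0.6232 0.2987 0.03  ] F [-0.4785 -0.1328  0.1952] grip 0.0853 0.0 q [ 0.6327  0.7098  1.3752 -0.5573  1.3075  0.5505]
g1 [0.6202 0.3085 0.046 ]
0.6688420067286908 0.6144190264139342
t 17.6 tcp [0.619  0.3104 0.03  ] F [ 0.9195 -0.0247  0.8756] grip 0.0855 0.0 q [ 0.0176  0.6668  1.5419  0.6825  1.2386 -0.6164]
```

View pics/w4.png

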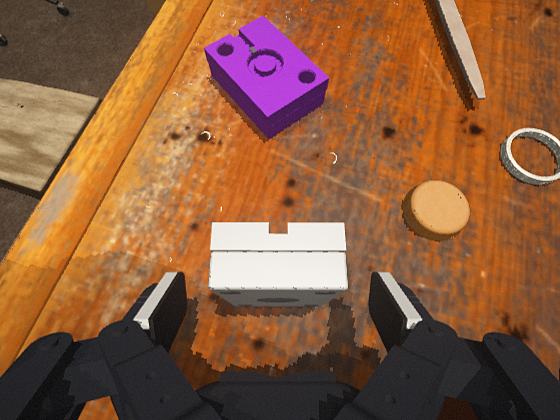

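The block stands square between the fingers, spanning columns 211–346. The channel notch at (278,228) is on the far side and up, as planned. I'll check its position across the thickness, then grip.

Run:
```python
from h import *
par=dict(np.load("pics/w4.npz"));g2=np.load("g2.npy");ps=.3
X=plane(par,[(211,223),(346,223),(348,250.5),(209.5,250.5)],.08);d=X[:,:2]-g2[:2]
print("local x,y",np.c_[d@[np.cos(ps),np.sin(ps)],d@[-np.sin(ps),np.cos(ps)]]*1e3)
f0=robot.observe()["contact_force"]
eoat.grasp(90);robot.wait(.2);o=st();print(f0)
# mould pose by a second look later
```

```text
local x,y [[-28.8975  16.8142]
 [ 28.6333  16.9341]
 [ 28.559    4.9254]
 [-28.5954   4.8045]]
t 18.2 tcp [0.6203 0.3091 0.0309] F [-0.8917 -2.3258  6.522 ] grip 0.0539 95.7 q [ 0.015   0.6662  1.5406  0.6833  1.2396 -0.6167]
[-1.5205  0.0439  0.5864]
```

Run:
```python
from h import *
c=cur();ps,ym=.3,-.1539;l2=np.pi/2-.9;S=c[0]-.019*c[1][:,2];print(S)
M=np.array([.5404,.0800]);yv=np.array([-np.sin(ym),np.cos(ym)])
np.save("oy.npy",S[2]-.04)
f=np.r_[M+(S[2]-.04)*yv,.0528];hov=f+[0,0,.022];np.save("f.npy",f)
W=[gp([S[0],S[1],.06],ps,l2),gp([.62,.31,.08],ps,.3),gp([.62,.30,.085],.15,-.3),gp([.60,.27,.10],ym,-.9),gp([hov[0],hov[1],.10],ym,-.9),gp(hov,ym,-.9)]
m=pathmax([c]+W);print(m.max(),m.min())
if m.max()<.69 and m.min()>0:
    run(W[:4],.12);robot.line_to(W[4][0],.15,quat(W[4][1]));robot.line_to(W[5][0],.06);robot.wait(.3);st();print("want",W[5][0]);shot("w5");shot("t5")
    s=vision.snapshot("scene");cv2.imwrite("pics/s5.png",s[:,:,::-1])
    a=cv2.imread("pics/w5.png");b=cv2.resize(s[205:265,280:380,::-1],None,fx=4,fy=4,interpolation=2)
    t=cv2.resize(cv2.imread("pics/t5.png")[210:270,290:390],None,fx=4,fy=4,interpolation=2)
    o=np.zeros((600,800,3),np.uint8);o[:240,:400]=b;o[:240,400:]=t;o[240:,:480]=cv2.resize(a,(480,360));o[240:540,480:800]=cv2.resize(a[100:260,200:371],(320,300));cv2.imwrite("pics/c5.png",o)
```

```text
[0.6238 0.2978 0.0458]
0.6755713243786812 0.5441032511456568
t 22.9 tcp [0.5392 0.0711 0.0633] F [-0.1435  0.6848 -4.9555] grip 0.0539 95.4 q [ 0.4629  0.6972  1.5693 -0.6943  1.5197  0.8937]
want [0.539 0.071 0.063]
```

View pics/c5.png

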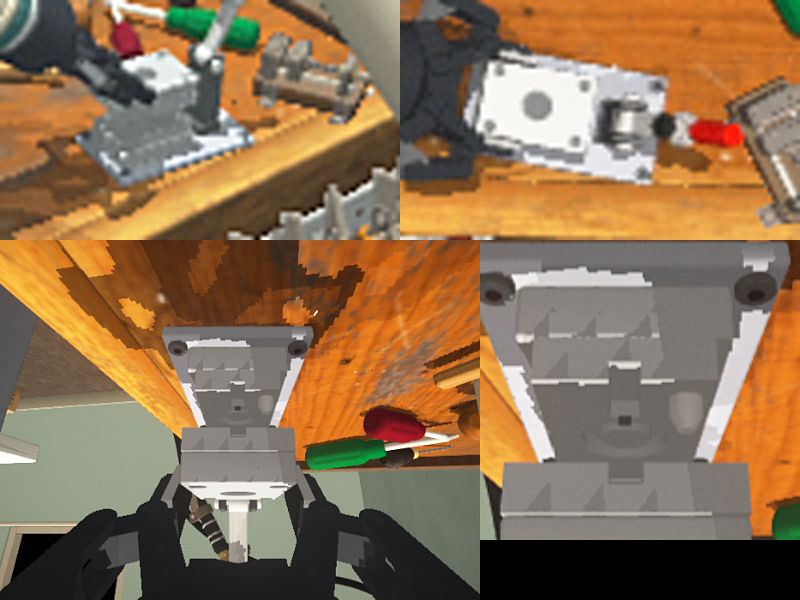

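The block hovers face down over the fixed half, with the channel notches in line (block notch near px 278, fixed channel near px 277). The arm is still open. I'll check predicted pixels against these and set it down with force monitoring.

Run:
```python
from h import *
par=dict(np.load("pics/w5.npz"));ym=-.1539;M=np.array([.5404,.08])
Rz=np.array([[np.cos(ym),-np.sin(ym)],[np.sin(ym),np.cos(ym)]])
F=lambda x,y,z:np.r_[M+Rz@np.array([x,y]),z]
P=[F(-.023,.04,.036),F(.023,.04,.036),F(0,.04,.036),F(-.028,.04,.058),F(.028,.04,.058),F(0,.04,.058)]
print("pred",proj(par,np.array(P)))
cv=lambda u,v:((u-480)/1.8713+200,(v-240)/1.875+100)
print("obs",np.array([cv(*a) for a in((529,383),(675,383),(624.5,383),(503,462),(749,462),(627,462))]))
for z,u in((.036,(624.5,383)),(.036,(602,383)),(.058,(503,462)),(.058,(749,462))):
    X=plane(par,[cv(*u)],z)[0,:2]-M;print(z,(Rz.T@X)*1e3)
# sub-pixel rows of edges along column of the channel side
g=cv2.cvtColor(cv2.imread("pics/w5.png"),cv2.COLOR_BGR2GRAY);
for c in(235,260,300,325):print(c,g[165:225,c].tolist())
```

```text
pred [[227.0882 172.6707]
 [327.9056 172.6434]
 [277.4983 172.6571]
 [212.6352 217.9539]
 [342.4091 217.9156]
 [277.5245 217.9347]]
obs [[226.185  176.2667]
 [304.2056 176.2667]
 [277.219  176.2667]
 [212.2909 218.4   ]
 [343.7503 218.4   ]
 [278.555  218.4   ]]
0.036 [-0.1285 36.4752]
0.036 [-5.7397 36.4785]
0.058 [-28.2566  39.4384]
0.058 [28.6988 39.3893]
235 [138, 139, 137, 136, 137, 139, 140, 125, 119, 189, 234, 186, 92, 106, 105, 102, 108, 108, 108, 106, 106, 107, 107, 104, 110, 105, 111, 107, 107, 108, 106, 106, 103, 94, 114, 125, 161, 190, 223, 248, 244, 241, 242, 241, 240, 238, 235, 235, 236, 239, 250, 199, 45, 94, 134, 137, 134, 136, 139, 134]
260 [139, 136, 133, 138, 137, 133, 131, 131, 127, 186, 236, 188, 93, 105, 103, 112, 104, 109, 106, 106, 107, 107, 105, 105, 107, 105, 101, 111, 106, 107, 105, 102, 104, 104, 109, 107, 103, 110, 102, 110, 112, 107, 115, 114, 112, 107, 115, 118, 110, 102, 110, 108, 105, 117, 131, 139, 134, 133, 136, 136]
300 [122, 125, 121, 119, 121, 119, 122, 119, 119, 196, 193, 93, 105, 105, 106, 108, 106, 106, 102, 104, 106, 102, 103, 107, 107, 107, 106, 106, 108, 106, 107, 105, 104, 104, 107, 103, 105, 102, 103, 99, 101, 105, 106, 105, 104, 104, 109, 105, 108, 105, 105, 106, 105, 116, 134, 135, 134, 133, 132, 134]
325 [122, 119, 123, 120, 123, 118, 126, 122, 123, 114, 104, 102, 103, 100, 99, 98, 108, 116, 131, 176, 217, 228, 219, 236, 241, 240, 239, 237, 238, 237, 238, 237, 238, 238, 228, 208, 210, 213, 214, 212, 213, 211, 232, 243, 235, 218, 218, 207, 196, 176, 158, 144, 132, 129, 120, 121, 120, 122, 123, 118]
```

The bright strip at rows 174–176 is the lit edge of the fixed face. It sits at about y = 39.05 mm, and the block's edge at about 39.7 mm, so I'll shift by (-0.3, -0.7) mm and lower it gently.

Run:
```python
from h import *
ym=-.1539;xv=np.array([np.cos(ym),np.sin(ym),0]);yv=np.array([-np.sin(ym),np.cos(ym),0])
f=np.load("f.npy")-.0003*xv-.0007*yv;np.save("f2.npy",f)
f0=robot.observe()["contact_force"];h=.022;log=[]
for h in np.r_[.014,np.arange(.012,-.004,-.001)]:
    p,R=gp(f+[0,0,h],ym,-.9);robot.line_to(p,.03,quat(R));d=robot.observe()["contact_force"]-f0;log.append((round(h*1e3,1),*d.round(1)))
    if np.linalg.norm(d)>7: break
print(np.array(log));st()
```

```text
[[14.   0.6 -0.8  0.7]
 [12.  -0.8  0.3  0.3]
 [11.  -0.3 -0.4  0.2]
 [10.  -1.1 -0.3 -0.1]
 [ 9.   0.1 -0.1  0. ]
 [ 8.   0.1  0.2 -0.6]
 [ 7.  -1.5  0.2  0.2]
 [ 6.  -0.1  0.6  0.6]
 [ 5.  -0.3 -0.8  0.2]
 [ 4.  -0.2  0.3  1.1]
 [ 3.   0.6  0.1  0.6]
 [ 2.   0.   0.   0.5]
 [ 1.  -1.   0.1  0.3]
 [-0.  -0.2  1.1  2.7]
 [-1.  -0.7  5.1 10. ]]
t 27.0 tcp [0.5387 0.0703 0.0414] F [-0.2426  5.0233  5.3704] grip 0.0535 96.6 q [ 0.4628  0.7239  1.5839 -0.6974  1.4893  0.9205]
```

The block seated fully with no contact force until the final height, so the pins are in the holes. I'll release, back off and plan the push: closed fingers coming in from the far (+x) side, behind the grip.

```bash
cat >> h.py <<'E'
ym=-.1539;XV=np.array([np.cos(ym),np.sin(ym),0]);YV=np.array([-np.sin(ym),np.cos(ym),0]);ZV=np.array([0,0,1.])
HIN=np.r_[np.array([.5401,.0793]),0]-.066*YV+.084*ZV
def push(th,gap,al,sg=1,s=.015):
    """TCP pose with closed fingers across the grip's outer side, axis gap beyond the grip's axis, contact s behind the TCP"""
    u=np.cos(th)*YV+np.sin(th)*ZV; n=-np.sin(th)*YV+np.cos(th)*ZV
    b=np.cos(al)*XV+np.sin(al)*ZV; C=HIN+.103*u+gap*n
    c=sg*np.cross(YV,b); return C-s*b,np.c_[np.cross(c,-b),c,-b]
E
python3 - <<'E'
from h import *
eoat.ungrasp();robot.wait(.3);c=cur();st()
robot.line_to(c[0]-.09*c[1][:,2],.12);eoat.grasp(20);robot.wait(.1);st()
q0=np.array(robot.observe()["qpos"])
for al in(.5,.8):
  for th,gap,s in((2.0,.05,-.1),(2.0,.05,.015),(2.0,.02,.015),(1.,.02,.015),(0,.02,.015)):
    for sg in(1,-1):
      p,R=push(th,gap,al,sg,s);q=robot.ik(p,quat(R))
      print(al,th,gap,s,sg,None if q is None else (p,parts(q,K8)[0],np.array(q),chk(q0,np.array(q))))
E
```

```text
t 27.7 tcp [0.5386 0.0704 0.04  ] F [-0.5199 -0.216   0.6768] grip 0.0855 0.0 q [ 0.4624  0.7251  1.5847 -0.6965  1.4867  0.9206]
t 29.5 tcp [0.5494 0.1401 0.0959] F [-0.77   -0.443  -0.3532] grip -0.0001 0.0 q [ 0.5409  0.7156  1.4195 -0.6489  1.6622  0.8608]
0.5 2.0 0.05 -0.1 1 (array([ 0.6032, -0.0867,  0.2048]), array([ 0.5317, -0.0478,  0.478 ]), array([-0.22  ,  0.9983,  0.6388, -0.1076,  2.5718, -0.1224]), ('elbow 0.612', 'armdist', array([0.0612, 0.2771]), 'tipz 0.096'))
0.5 2.0 0.05 -0.1 -1 None
0.5 2.0 0.05 0.015 1 (array([ 0.5034, -0.0712,  0.1497]), array([ 0.4798, -0.04  ,  0.5485]), array([-0.2279,  0.8582,  1.0968, -0.0837,  2.2545, -0.0885]), ('elbow 0.612', 'armdist', array([0.0048, 0.2822]), 'tipz 0.095'))
0.5 2.0 0.05 0.015 -1 None
0.5 2.0 0.02 0.015 1 (array([ 0.5076, -0.0442,  0.1621]), array([ 0.4771, -0.0238,  0.553 ]), array([-0.1956,  0.8488,  1.0845, -0.0482,  2.2781, -0.0513]), ('elbow 0.612', 'armdist', array([0.0019, 0.2889]), 'tipz 0.096'))
0.5 2.0 0.02 0.015 -1 None
0.5 1.0 0.02 0.015 1 (array([0.5229, 0.0545, 0.1743]), array([0.4787, 0.0322, 0.5505]), 
[... 928 characters left out ...]
0.5103, -0.0446,  0.1586]), array([ 0.4029, -0.0105,  0.6255]), array([-0.1992,  0.6823,  1.2094, -0.035 ,  2.02  , -0.0477]), ('elbow 0.626', 'armdist', array([0.0026, 0.3215]), 'tipz 0.096'))
0.8 2.0 0.02 0.015 -1 None
0.8 1.0 0.02 0.015 1 (array([0.5256, 0.054 , 0.1707]), array([0.4046, 0.0406, 0.6226]), array([-0.0716,  0.6896,  1.1629,  0.0648,  2.0573,  0.0895]), ('elbow 0.623', 'armdist', array([0.0716, 0.3444]), 'tipz 0.096'))
0.8 1.0 0.02 0.015 -1 None
0.8 0 0.02 0.015 1 (array([0.5354, 0.1175, 0.0932]), array([0.4368, 0.0731, 0.5897]), array([0.0085, 0.768 , 1.203 , 0.1208, 1.9324, 0.1599]), ('elbow 0.612', 'armdist', array([0.1022, 0.3139]), 'tipz 0.071'))
0.8 0 0.02 0.015 -1 None
```

Run:
```python
from h import *
al=.7;q0=np.array(robot.observe()["qpos"])
p,R=push(2.0,.06,al,1,-.11);p=p+[0,0,.08];qv=np.array(robot.ik(p,quat(R)));print(qv,chk(q0,qv))
d=float(chk(q0,qv)[2][0])
if d>.055:
    robot.movej(qv);f0=robot.observe()["contact_force"]
    for gap,s in((.06,-.09),(.06,.015),(.03,.015),(.02,.015)):
        p,R=push(2.0,gap,al,1,s);robot.line_to(p,.12,quat(R));print(gap,robot.observe()["contact_force"]-f0)
    for th in np.arange(1.9,.29,-.1):
        p,R=push(th,.018,al);robot.line_to(p,.1,quat(R));d=robot.observe()["contact_force"]-f0;print(round(th,2),d)
        if np.linalg.norm(d)>12: print("stop");break
    st();shot("t6");cv2.imwrite("pics/s6.png",vision.snapshot("scene")[:,:,::-1])
```

```text
[-0.2335  0.8492  0.5805 -0.1142  2.5781 -0.148 ] ('elbow 0.612', 'armdist', array([0.0838, 0.355 ]), 'tipz 0.096')
0.06 [-0.6376  1.1698 -0.2331]
0.06 [ 0.2135  0.5287 -0.131 ]
0.03 [ 0.1094  0.1315 -0.864 ]
0.02 [ 0.8876 -0.0382 -0.1952]
1.9 [ 0.2967  0.3442 -1.3562]
1.8 [ 0.3308  0.8734 -0.6396]
1.7 [-0.007   0.0446 -0.5119]
1.6 [-1.061   1.1285 -0.9783]
1.5 [0.0532 0.6023 0.0317]
1.4 [-0.1385  1.1663 -0.2878]
1.3 [-0.0516 -0.5109  0.3689]
1.2 [-0.4014  0.6802 -1.6241]
1.1 [ 0.2638  0.2288 -0.3708]
1.0 [-0.0996  0.723   0.417 ]
0.9 [-0.2246  0.0708 -0.881 ]
0.8 [-0.8504  0.2437 -0.5209]
0.7 [-0.0414  0.7267 -0.8638]
0.6 [-0.0569  0.4707 -0.6674]
0.5 [-0.3163  0.4446 -0.6672]
0.4 [ 0.1834  0.632  -0.0069]
0.3 [-0.8958  0.7445 -1.0931]
t 37.8 tcp [0.5327 0.1081 0.1214] F [-0.7736  0.2082 -0.473 ] grip -0.0005 0.0 q [-0.0079  0.8002  1.133   0.1271  2.0716  0.1554]
```

Run:
```python
from h import *
P,Q=vision.camera_params("top"),vision.camera_params("scene")
T=cv2.imread("pics/t6.png")[:,:,::-1].astype(int);S=cv2.imread("pics/s6.png")[:,:,::-1].astype(int)
for n,I,par,b in(("top",T,P,(300,400,205,270)),("scene",S,Q,(290,370,170,270))):
    for th in(2.0,1.2,.6,.3): print(n,th,proj(par,HIN+.103*(np.cos(th)*YV+np.sin(th)*ZV)))
    a=I[b[2]:b[3],b[0]:b[1]];m=(a[...,0]>110)&(a[...,1]<60)&(a[...,2]<60);y,x=np.nonzero(m);print("red",len(x),x.mean()+b[0],y.mean()+b[2],x.min()+b[0],x.max()+b[0],y.min()+b[2],y.max()+b[2])
```

```text
top 2.0 [[368.7417 242.6279]]
top 1.2 [[338.7038 237.1758]]
top 0.6 [[319.4335 234.2344]]
top 0.3 [[313.786  233.5837]]
red 55 315.23636363636365 234.61818181818182 309 323 231 237
scene 2.0 [[342.5875 194.2044]]
scene 1.2 [[324.2853 198.5156]]
scene 0.6 [[312.3874 210.762 ]]
scene 0.3 [[308.8002 218.2808]]
red 43 309.9767441860465 215.81395348837208 305 315 214 218
```

The arm is following, now at about 0.35 rad. I'll continue down until the foot meets the mould.

Run:
```python
from h import *
al=.7;f0=robot.observe()["contact_force"]
for th in np.arange(.24,-.2,-.02):
    p,R=push(th,.018,al);robot.line_to(p,.05,quat(R));robot.wait(.05);d=np.mean([robot.observe()["contact_force"] for _ in range(5)],0)-f0;print(round(th,2),d)
    if np.linalg.norm(d)>8: print("stop");break
o=st();shot("t7");cv2.imwrite("pics/s7.png",vision.snapshot("scene")[:,:,::-1])
```

```text
0.24 [-0.2871 -0.0485 -1.7341]
0.22 [ 0.5362  0.286  -0.9063]
0.2 [ 0.3198  0.4364 -0.6451]
0.18 [-0.2499  0.4861 -1.7551]
0.16 [ 0.19   -0.2706 -1.076 ]
0.14 [ 0.2332  0.1985 -1.3417]
0.12 [ 0.4209  0.2574 -1.3155]
0.1 [ 0.2989  0.6869 -0.8261]
0.08 [-0.8758  0.6    -1.7408]
0.06 [ 0.5395 -0.2246 -0.9283]
0.04 [-0.3864  0.4346 -0.5658]
0.02 [-0.4573  0.2718 -0.823 ]
0.0 [-0.4007  0.549  -1.4476]
-0.02 [ 0.809  1.055 -0.92 ]
-0.04 [ 0.3562  0.5924 -1.547 ]
-0.06 [ 0.9594  0.7738 -1.2459]
-0.08 [ 0.4577  1.8199 -1.1356]
-0.1 [-0.424   0.2803 -1.0062]
-0.12 [ 0.6229 -0.6437 -1.1516]
-0.14 [-0.2803  0.4764 -1.6269]
-0.16 [ 2.2741 -0.0408  4.4964]
-0.18 [ 3.7946 -0.307  10.9255]
stop
t 44.5 tcp [0.5347 0.1192 0.0765] F [ 3.7063 -0.6901 12.107 ] grip -0.0002 5.3 q [0.0052 0.8421 1.1609 0.1343 2.0004 0.1584]
```

Run:
```python
from h import *
P,Q=vision.camera_params("top"),vision.camera_params("scene")
T=cv2.imread("pics/t7.png")[:,:,::-1].astype(int);S=cv2.imread("pics/s7.png")[:,:,::-1].astype(int)
for n,I,par,b in(("top",T,P,(290,400,205,270)),("scene",S,Q,(290,370,170,270))):
    for th in(.3,.2,.1,0,-.1): print(n,th,proj(par,HIN+.103*(np.cos(th)*YV+np.sin(th)*ZV)),"end",proj(par,HIN+.124*(np.cos(th)*YV+np.sin(th)*ZV)))
    a=I[b[2]:b[3],b[0]:b[1]];m=(a[...,0]>100)&(a[...,1]<60)&(a[...,2]<60);y,x=np.nonzero(m);print("red",len(x),x.mean()+b[0],y.mean()+b[2],x.min()+b[0],x.max()+b[0],y.min()+b[2],y.max()+b[2])
    for r in m[y.min()-1:y.max()+2,x.min()-1:x.max()+2]:print("".join(".#"[int(v)] for v in r))
```

```text
top 0.3 [[313.786  233.5837]] end [[306.8309 232.2482]]
top 0.2 [[312.6186 233.5011]] end [[305.4964 232.163 ]]
top 0.1 [[311.817  233.4847]] end [[304.6079 232.1579]]
top 0 [[311.3794 233.533 ]] end [[304.1602 232.2305]]
top -0.1 [[311.3004 233.6436]] end [[304.1433 232.3775]]
red 50 312.9 233.98 305 380 205 237
scene 0.3 [[308.8002 218.2808]] end [[304.1042 218.1528]]
scene 0.2 [[308.0564 220.8121]] end [[303.2176 221.2218]]
scene 0.1 [[307.5516 223.3093]] end [[302.6235 224.2456]]
scene 0 [[307.2891 225.7455]] end [[302.3253 227.1911]]
scene -0.1 [[307.2695 228.0949]] end [[302.3228 230.0271]]
red 62 308.4032258064516 221.46774193548387 302 315 210 228
................
..........#.....
.......###.#....
.......####.....
..........#.....
...........##...
................
........#####...
........####....
........##....#.
................
................
................
................
..........#.....
........####....
...#########....
.###########....
.########.......
.#####..........
................
```

The handle blob in the scene view (centre about (308,225.5), end at (302,227)) matches 0 rad. The command offset looks odd, though, so I'll lift off, measure again and press once from directly above with a flatter finger.

Run:
```python
from h import *
c=cur();robot.line_to(c[0]+[0,0,.05],.15)
Q=vision.camera_params("scene");b=(290,330,205,240)
def blob(n):
    I=vision.snapshot("scene");cv2.imwrite(f"pics/{n}.png",I[:,:,::-1]);a=I[b[2]:b[3],b[0]:b[1]].astype(int);m=(a[...,0]>100)&(a[...,1]<60)&(a[...,2]<60)
    k,l,s,ce=cv2.connectedComponentsWithStats(m.astype(np.uint8));
    for i in range(1,k):
        if s[i,4]>8: print(n,s[i],ce[i]+[b[0],b[2]])
blob("s8")
al=.4;p,R=push(0,.06,al,1,.02);robot.line_to(p,.15,quat(R));robot.wait(.2);f0=np.mean([robot.observe()["contact_force"] for _ in range(5)],0)
for gap in(.045,.035,.03,.027,.025,.023,.021,.019,.017,.015,.013,.011,.009):
    p,R=push(0,gap,al,1,.02);robot.line_to(p,.05,quat(R));d=robot.observe()["contact_force"]-f0;print(gap,d,robot.observe()["eef_pos"][2])
    if d[2]>9: break
st();blob("s9")
```

```text
s8 [18 11  6  3 12] [310.3333 216.75  ]
s8 [12 19 11  5 40] [307.05  226.025]
0.045 [-0.1755  0.0993  0.2514] 0.12094120483383534
0.035 [-0.2074  0.2421  0.2303] 0.11078672125024835
0.03 [0.7594 0.0906 1.3995] 0.10589900615224551
0.027 [-0.4236  0.8756  0.1384] 0.10308015697900239
0.025 [-0.53    0.151   0.4931] 0.10113120043189028
0.023 [0.205  0.3635 0.3745] 0.09910899058736257
0.021 [ 0.0328 -0.04   -0.1894] 0.09708456248175115
0.019 [ 0.4228 -0.0796  0.1961] 0.0950617690761785
0.017 [0.5909 0.3142 0.6051] 0.09307310891431855
0.015 [0.2296 0.2405 0.2358] 0.09109065949658107
0.013 [-0.8585  0.3249  0.7958] 0.08908980729479611
0.011 [0.2742 0.6839 4.944 ] 0.08835602749501903
0.009 [2.7373 0.84   9.8118] 0.08798225216878612
t 49.4 tcp [0.5273 0.1187 0.088 ] F [2.7643 0.5229 9.6424] grip -0.0000 4.9 q [-0.006   0.9961  1.0369  0.1787  2.2703  0.1723]
s9 [12 18 11  6 40] [307.2 225.7]
```

Run:
```python
from h import *
c=cur();robot.line_to(c[0]+[0,0,.10],.15);p,R=cur();robot.line_to(p-.08*R[:,2],.15);robot.wait(.3);st()
I=vision.snapshot("scene");Q=vision.camera_params("scene");b=(290,330,219,240);a=I[b[2]:b[3],b[0]:b[1]].astype(int)
y,x=np.nonzero((a[...,0]>100)&(a[...,1]<60)&(a[...,2]<60));d=np.c_[x,y]-np.c_[x,y].mean(0);v=np.linalg.svd(d)[2][0]
print("blob",x.mean()+b[0],y.mean()+b[2],len(x),"slope",v[1]/v[0])
for th in(.1,.05,0,-.05,-.1):
    e=proj(Q,np.array([HIN+r*(np.cos(th)*YV+np.sin(th)*ZV) for r in(.082,.103,.124)]));print(th,e[1],"slope",(e[2]-e[0])[1]/(e[2]-e[0])[0])
print(sign_off())
```

```text
t 51.3 tcp [0.5996 0.1076 0.2183] F [-0.0821  0.3343 -0.5741] grip 0.0003 0.0 q [-0.017   1.0185  0.6441  0.2603  2.6324  0.282 ]
blob 307.1162790697674 225.6046511627907 43 slope -0.2943127552011855
0.1 [307.5516 223.3093] slope -0.18998548782832017
0.05 [307.3899 224.5367] slope -0.2409807092766295
0 [307.2891 225.7455] slope -0.2912427869398049
-0.05 [307.249  226.9326] slope -0.34103439356871723
-0.1 [307.2695 228.0949] slope -0.39060861495897575
the job is handed in; nothing more can be done
None
```

The mould is closed with the pins in the holes and the fill channels at the same end; the hold-down arm measured level (0 rad) on its back, the robot was clear, and I handed the job in at 51.3 s (the sign-off gave no verdict).

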